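# Seat the mug plate on the banding wheel's studs

## Task

Pick up the plywood plate with the two holes by its wooden block, lay it on the banding wheel's two studs, and slide it gently along the slot, feeling for the moment its holes drop over the studs. Leave it lying flush on the wheel's head with both studs in its holes, let go of it, never press or knock it hard against the wheel, and leave the round plate, the mug and the jar where they are.

Things in the scene. Friction and masses are not known exactly. Their poses are not given: they have to be found in the camera images.
- plate_grip (a point): Centre of the wooden block (50 mm along x, 34 mm along y, 45 mm high) in the middle of the mug plate: grip it across its 34 mm. The plate's flat underside is 32.5 mm below this point, its upper face 22.5 mm below, the block's top 22.5 mm above. Two through holes, 11.5 mm wide, lie on the x axis 60 mm either side. x runs along the plate, z up.
- plate: The mug plate itself, loose, lying on the bench (z = 0): plywood, 170 mm (x) by 80 mm (y) by 10 mm thick, with the block on it, 0.2 to 0.4 kg in all. It fits the studs either way round. Origin at the centre of its underside, axes as for plate_grip.
- head_top (a point): Centre of the top face of the banding wheel's head, 100 mm above the bench; z up. A slot 200 mm long runs through it along x. Two upright studs, 8 mm thick, 120 mm apart, stand on the slot's centre line; their lightly chamfered tips are 12 mm above the face. They sit on one bar clamped by eye: their midpoint is up to 15 mm before or beyond this point along the slot, and is not measured.
- wheel: The banding wheel, fixed: green foot 170 mm across, thin column, dark steel head 240 mm across with the slot and the two brass studs. It does not turn and the studs do not give; the stud bar is level with the face. Origin at the centre of its underside, x along the slot, z up.
- roundbat: Bystander: a plain round plywood plate without holes, 120 mm across and 10 mm thick, with a round wooden chuck 42 mm across and 45 mm high; origin at the centre of its underside. Lies near the mug plate.
- mug: Bystander: white mug, 68 mm across, 75 mm high, standing beside the wheel; origin at the centre of its underside.
- jar: Bystander: white jar with a blue cap, 68 mm across, 90 mm high; origin at the centre of its underside.
Things that resemble listed ones, but are neither listed nor needed, are in the scene too. What is shaped like the plate but red or yellow is not meant.

How it is judged:
On the way, in this order (a step that is already met when the one before it is completed fails the run):
1. the plate is carried over to the wheel and its underside is above the head (horizontal distance between plate_grip and head_top below 0.06 m and z of plate_grip in the frame of head_top above 0.04 m), for 0.1 s.
2. the plate has dropped over the studs and lies flush on the head (horizontal distance between plate_grip and head_top below 0.025 m and z of plate_grip in the frame of head_top below 0.035 m and angle between plate_grip's own z axis and vertical below 0.03 rad), for 0.2 s.
At the end, for the whole second after the job is handed in: The mug plate lies at rest and level (within 0.03 rad) on the wheel's head, its underside within 2.5 mm of the head's face, which is possible only with both studs in its holes; its long side runs along the slot (within 0.12 rad), its middle within 25 mm of the head's centre (all of step 2 and z of plate_grip in the frame of head_top above 0.029 m and angle between the x axis of plate_grip and the x axis of head_top, either way round below 0.12 rad and linear speed of plate below 0.02 m/s); the robot touches nothing.
It fails at once if the plate is pressed or knocked against the wheel or its studs with more than 60 N (contact force between plate and wheel above 60 N).
It fails at once if the round plate is shifted by more than 20 mm (distance of roundbat from where it was at the start of the episode above 0.02 m).
It fails at once if the mug is shifted by more than 20 mm (distance of mug from where it was at the start of the episode above 0.02 m).
It fails at once if the jar is shifted by more than 20 mm (distance of jar from where it was at the start of the episode above 0.02 m).
It also fails if it takes over 58 s, if anything falls off the work surface, if the arm or the gripper's body presses on something with over 40 N, if the wrist force passes 120 N, or if a joint passes its speed limit or range.

## Robot

A 7-joint arm with a two-finger parallel gripper is mounted at the origin on the work surface. World frame = base frame: x ahead of the robot, y to its left, z up, the work surface at z = 0. Lengths are in m, angles in rad, forces in N, time in s.
With the tool pointing down it reaches from about 0.4 to 0.875 m from the base axis. Payload 19.3 kg.
Tool frame: the origin (TCP) lies midway between the tips of the shut fingers; the grasp point (between the pads) lies 19 mm behind it; z points along the fingers, y is the line along which they close (so a half turn about z gives the same grasp; the last joint's range is limited). The gripper opens to 85 mm and grips with 20 to 120 N. Pads are 22 mm wide; open, the fingers measure 114 mm over their backs; the gripper's body (76 mm by 85 mm) begins 54 mm behind the grasp point. The pads swing forward as they close: fully open they stand 13 mm farther back than shut.
Start: joints at [-1.33, 0.521, -0.036, 1.599, 0.021, 1.021, -0.113], TCP at [0.191, 0.595, 0.231] pointing down, gripper open.
Joint ranges: [-2.91, 2.91], [-0.3, 2.13], [-1.5, 1.42], [0.17, 2.43], [-1.26, 4.41], [0.16, 1.93], [-2.52, 2.52]. Speed limits (rad/s): [1.89, 1.89, 2.39, 2.39, 3.01, 3.01, 3.01].

## Interface

Orientations are given as [roll, pitch, yaw] about the fixed x, y, z axes, in that order (R = Rz(yaw) Ry(pitch) Rx(roll)).
In Python, from workcell import telemetry, grab_frame, calibration, bot, outline_of, landmark_of gives the robot as it stands. The module is installed in compiled form; this text tells all that it offers.
- The arm moves only by the shell command python3 -m inch 'ROWS' [FORCE]. ROWS is JSON, a list of rows, each a list of 7 numbers: the shift along the tool's x, y, z in m, then the turn, a rotation vector about the tool's x, y, z in rad, then the closure, from 0 (fully open) to 1 (shut). A call has 1 to 5 rows; each row shifts and turns the commanded pose from where the row before left it, along the tool's axes as they then stand; what a row does not reach is not made up. A row lasts 1/10 s, in which the tool goes at most 50 mm and 8.59 degrees, less where a joint would pass 70% of its speed; a pose out of reach is approached as far as the arm can. A call is refused whole if a number of a shift passes 0.05 or a number of a turn 0.15, either way. A call with a gripper value outside its range is refused whole. The fingers move at their own pace and stop on an object; FORCE is the grip in N (left out, the last holds). Time passes only in rows, so rows that do not move let the fingers close. It gives the time, the measured TCP pose, the force, the opening and the grip force at its end, in the units of the state.
- telemetry.observe(): the state, without advancing time (a new reading comes with each control period).
- grab_frame(name): name is "side" or "top" or "wrist"; returns the picture (384x512x3 uint8, red, green, blue); there is no depth.
- calibration(name): a dict with "fovy" (degrees; the focal length in pixels is half the picture's height over the tangent of half this angle, whatever the lens; pixels are square), "cx", "cy" (the principal point, pixels), "pose" (4x4, takes a point from camera to world coordinates). Camera axes: x right, y down, z forward; pixel columns grow to the right and rows downward; lengths in m; the calibration is good to about 2 mm. A picture is of the moment at which its call begins: read the wrist's pose just before it. calibration takes no time and is no camera call; for the wrist camera it gives the pose at the moment of the call.
- bot.job_done(): hands the job in; it is judged then, once.
Trained networks look in the newest picture that a camera, given by its name, has taken for a name from the list of things; names that differ only in an ending like _2 or _b are one class to them, and where a whole thing is asked for, a point or a joint stands for the part that bears it (a point fixed in the world has none). Each returns a list of dicts, best first, with "score" (0 to 1); they miss things now and then, are a little off and sometimes report something else, mostly with a low value. They report only what shows in the picture. A call takes as long as a camera call. They do not tell look-alikes from the thing itself.
- outline_of(label, camera): "region" (384x512 bool, what is visible of it) and "rect" ([left, top, right, bottom] in pixels, round what is visible of it).
- landmark_of(label, camera): "xy" ([column, row] in pixels: a listed point, or the origin of a listed thing).
The state is a dict: "clock": time; "qpos": joint angles; "qd": joint speeds; "joint_efforts": joint torques, N m; "position": TCP position; "tool_rot": TCP orientation; "force": force on the tool from outside, world axes, zero at the start; "moment": the same for the moment, N m; "grip_width": finger opening in m; "finger_force": force on a finger pad.
Only numpy, scipy, OpenCV 4.12 (cv2) and the standard library are available. Lean on these libraries where they do the work, as an engineer would, in place of code of your own. Each camera call takes 0.05 s, during which the arm holds its last target. There are 200 camera calls.

## Working session

There is one attempt and no reset: what is moved stays moved. The work goes in short steps, Python scripts to look and compute and a shell command to move; the robot and the scene stay as the last step left them, time stands still between calls to the robot, and variables do not carry over. Pictures are saved under pics/ and viewed, at most 10 in all, crops included, and the job is handed in when it is done.

```bash
mkdir -p pics; cat > h.py <<'E'
import numpy as np, cv2
from workcell import *
def ray(cam,px,z):
    c=calibration(cam); f=192/np.tan(np.radians(c["fovy"])/2); P=np.array(c["pose"])
    d=P[:3,:3]@np.array([(px[0]-c["cx"])/f,(px[1]-c["cy"])/f,1]); o=P[:3,3]
    return o+d*(z-o[2])/d[2]
def save(im,n): cv2.imwrite("pics/"+n,im[:,:,::-1])
E
python3 - <<'E'
from h import *
np.set_printoptions(precision=4,suppress=True)
t=grab_frame("top"); s=grab_frame("side")
save(np.vstack([t,s])[:, :] if 0 else cv2.resize(np.hstack([t,s]),(800,300)),"a.png")
save(t,"top.png")
Z=dict(plate_grip=.0325,head_top=.1,wheel=0,roundbat=0,mug=0,jar=0,plate=0)
for c in ("top","side"):
  for l,z in Z.items():
    for d in landmark_of(l,c)[:4]: print(c,l,round(d["score"],2),np.round(d["xy"],1),ray(c,d["xy"],z))
s=telemetry.observe();print(s)
for c in("top","side"):print(calibration(c))
E
```

```text
top plate_grip 0.94 [152.8 266.1] [0.3294 0.1241 0.0325]
top plate_grip 0.6 [329.2 210.3] [ 0.4498 -0.2625  0.0325]
top plate_grip 0.6 [244.9 216.5] [ 0.4369 -0.0763  0.0325]
top head_top 0.96 [126.6 145.6] [0.5822 0.1737 0.1   ]
top head_top 0.3 [327.6 214.4] [ 0.4325 -0.2498  0.1   ]
top wheel 0.89 [138.4 162.7] [0.5679 0.1733 0.    ]
top roundbat 0.57 [315.4 139.2] [ 0.6214 -0.2396  0.    ]
top mug 0.58 [233.6 109.6] [ 0.6954 -0.048   0.    ]
top jar 0.86 [394.4 195.8] [ 0.4865 -0.4163  0.    ]
top plate 0.96 [242.6 219.3] [ 0.4344 -0.0698  0.    ]
top plate 0.7 [325.6 213.2] [ 0.4474 -0.2585  0.    ]
side plate_grip 0.94 [281.9 256.4] [ 0.4471 -0.2706  0.0325]
side plate_grip 0.66 [225.4 213.9] [ 0.4353 -0.0857  0.0325]
side plate_grip 0.56 [147.5 188.9] [0.3402 0.1222 0.0325]
side head_top 0.96 [212.3 127.1] [0.5844 0.1672 0.1   ]
side wheel 0.74 [213.1 155.9] [0.5791 0.1706 0.    ]
side roundbat 0.73 [323.1 222.9] [ 0.6157 -0.2422  0.    ]
side mug 0.8 [289.8 172.5] [ 0.6965 -0.0425  0.    ]
side jar 0.68 [344.3 298.5] [ 0.4861 -0.4151  0.    ]
side plate 0.8 [144.3 198.1] [0.3
[... 482 characters left out ...]
.    ,  2.8308]), 'force': array([0.0416, 1.1338, 1.251 ]), 'moment': array([-0.0006,  0.0475, -0.0195]), 'finger_force': 0.0, 'grip_width': 0.08528644574599993}
{'fovy': 42.96668818944169, 'cx': 255.96141990200434, 'cy': 186.9090759895898, 'pose': array([[-0.0029, -0.9843,  0.1767,  0.3108],
       [-0.9999,  0.0058,  0.0155, -0.1178],
       [-0.0163, -0.1766, -0.9841,  1.1041],
       [ 0.    ,  0.    ,  0.    ,  1.    ]])}
{'fovy': 54.10034207160139, 'cx': 265.06445498275195, 'cy': 191.41529529293285, 'pose': array([[ 0.7481, -0.4293,  0.5061,  0.0722],
       [-0.6636, -0.4879,  0.5671, -0.6354],
       [ 0.0035, -0.76  , -0.6499,  0.6616],
       [ 0.    ,  0.    ,  0.    ,  1.    ]])}
```

View pics/top.png

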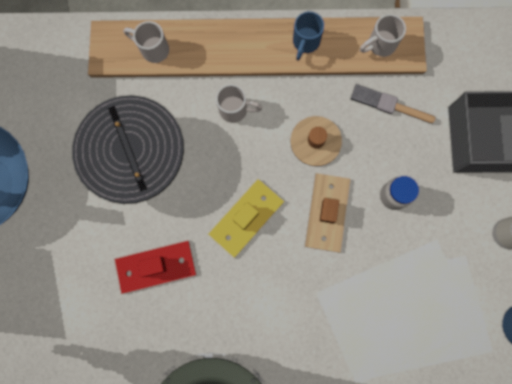

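View pics/a.png

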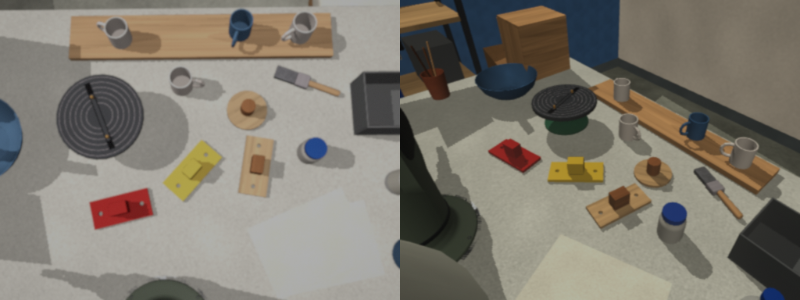

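The top view shows the plywood plate at about (329,211), next to the round plate (317,140), with the red plate (155,267) and the yellow one (247,217) as look-alikes. The wheel is at (128,148), its slot running from about (112,108) to (142,187).

```bash
python3 - <<'E'
from h import *
np.set_printoptions(precision=4,suppress=True)
t=cv2.imread("pics/top.png")[:,:,::-1]
a=cv2.resize(t[95:205,70:190],None,fx=4,fy=4,interpolation=cv2.INTER_CUBIC)
b=cv2.resize(t[160:270,290:365],None,fx=4,fy=4,interpolation=cv2.INTER_CUBIC)
save(np.hstack([a,b]),"b.png")
grab_frame("top")
for d in outline_of("plate","top"):
    m=d["region"]; print(d["score"],d["rect"]); ys,xs=np.nonzero(m)
    if abs(xs.mean()-328)>20: continue
    r=cv2.minAreaRect(np.c_[xs,ys].astype(np.float32)); bx=cv2.boxPoints(r)
    print(np.array([ray("top",p,.01) for p in bx]))
E
```

```text
0.95 [304.8, 172.6, 349.6, 251.6]
[[ 0.3708 -0.2064  0.01  ]
 [ 0.5416 -0.2328  0.01  ]
 [ 0.5298 -0.3157  0.01  ]
 [ 0.3597 -0.2872  0.01  ]]
0.87 [204.0, 180.2, 283.6, 256.9]
0.74 [115.0, 239.3, 200.6, 293.8]
```

View pics/b.png

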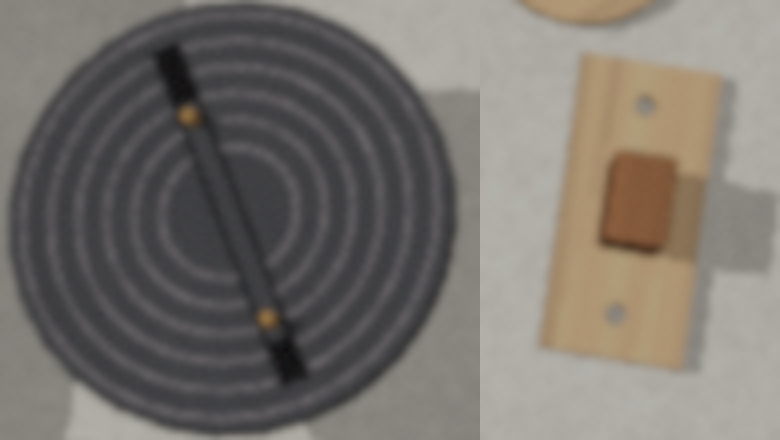

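The crop shows the two brass stud tips at about (116.6,123.4) and (136.4,173.9), and the plate's holes at about (330.9,185.6) and (323.4,237.9), in full-picture pixels.

```bash
python3 - <<'E'
from h import *
np.set_printoptions(precision=4,suppress=True)
A,B=ray("top",(116.6,123.4),.11),ray("top",(136.4,173.9),.11)
print(A,B,(A+B)/2,np.linalg.norm(A-B),np.arctan2(*(A-B)[1::-1]))
# slot ends
A,B=ray("top",(70+170/4,95+47/4),.1),ray("top",(70+292/4,95+381/4),.1)
print("slot",(A+B)/2,np.linalg.norm(A-B),np.arctan2(*(A-B)[1::-1]))
A,B=ray("top",(330.7,185.4),.008),ray("top",(323.2,237.7),.008)
print("plate",(A+B)/2,np.linalg.norm(A-B),np.arctan2(*(A-B)[1::-1]))
E
```

```text
[0.6285 0.1944 0.11  ] [0.5183 0.1476 0.11  ] [0.5734 0.171  0.11  ] 0.11967216756035938 0.4019395249452461
slot [0.5773 0.1716 0.1   ] 0.19801920022875705 0.3793078723608924
plate [ 0.4507 -0.2607  0.008 ] 0.12049466212644494 -0.16919742950742278
```

```bash
python3 -m inch '[[-0.039,-0.02,0,0,0,0,0],[-0.039,-0.02,0,0,0,0,0],[-0.039,-0.02,0,0,0,0,0],[-0.039,-0.02,0,0,0,0,0]]' && python3 -m inch '[[-0.039,-0.02,0,0,0,0,0],[-0.039,-0.02,0,0,0,0,0],[-0.039,-0.02,0,0,0,0,0],[-0.039,-0.02,0,0,0,0,0]]'
```

```text
clock: 1.3
position: [0.3162, 0.4698, 0.2314]
tool_rot: [3.141, 0.0, 2.831]
force: [0.5, 0.2, 0.4]
grip_width: 0.0851
finger_force: 0.0
clock: 1.7
position: [0.4404, 0.3459, 0.2315]
tool_rot: [3.141, 0.0, 2.831]
force: [0.6, 0.6, 0.7]
grip_width: 0.0853
finger_force: 0.0
```

```bash
python3 -m inch '[[-0.015,-0.044,0,0,0,0,0],[-0.015,-0.044,0,0,0,0,0],[-0.015,-0.044,0,0,0,0,0],[-0.015,-0.044,0,0,0,0,0],[-0.015,-0.044,0,0,0,0,0]]' && python3 -m inch '[[-0.015,-0.044,0,0,0,0,0],[-0.015,-0.044,0,0,0,0,0],[-0.015,-0.044,0,0,0,0,0],[-0.015,-0.044,0,0,0,0,0],[-0.015,-0.044,0,0,0,0,0]]' && python3 -m inch '[[-0.015,-0.044,0,0,0,0,0],[-0.015,-0.044,0,0,0,0,0],[-0.015,-0.044,0,0,0,0,0],[0,0,0,0,0,-0.146,0],[0,0,0,0,0,0,0]]'
python3 - <<'E'
from h import *
np.set_printoptions(precision=4,suppress=True)
s=telemetry.observe(); print(s["position"],s["tool_rot"],s["qpos"])
w=grab_frame("wrist"); save(w,"w1.png")
for d in landmark_of("plate_grip","wrist"): print(d["score"],d["xy"],ray("wrist",d["xy"],.0325))
for d in outline_of("plate","wrist")[:1]:
    ys,xs=np.nonzero(d["region"]); print(d["score"],np.array([ray("wrist",p,.01) for p in cv2.boxPoints(cv2.minAreaRect(np.c_[xs,ys].astype(np.float32)))]))
E
```

```text
clock: 2.2
position: [0.4431, 0.1131, 0.2315]
tool_rot: [3.141, 0.0, 2.831]
force: [1.1, 0.0, -0.4]
grip_width: 0.0855
finger_force: 0.0
clock: 2.7
position: [0.4473, -0.1194, 0.2316]
tool_rot: [3.141, 0.001, 2.831]
force: [0.6, 0.6, 0.5]
grip_width: 0.0854
finger_force: 0.0
clock: 3.2
position: [0.4496, -0.2578, 0.2312]
tool_rot: [3.142, -0.0, 2.978]
force: [1.2, 0.6, 0.6]
grip_width: 0.0856
finger_force: 0.0
[ 0.4496 -0.2578  0.2312] [ 3.1415 -0.0002  2.9778] [ 0.2184  0.3609  0.2434  1.8889 -0.1084  0.9046  1.9208]
0.87 [400.3, 140.3] [ 0.4371 -0.0717  0.0325]
0.72 [[ 0.4721 -0.1653  0.01  ]
 [ 0.3481 -0.0501  0.01  ]
 [ 0.4028  0.0127  0.01  ]
 [ 0.5386 -0.0994  0.01  ]]
```

View pics/w1.png

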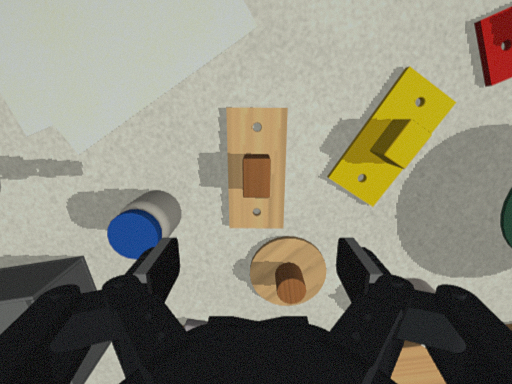

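The wrist view shows the plywood plate at (257,168), with its holes at (256.5,127) and (256.5,212). The round plate is at (288,271), between the fingers in the picture. The best plate_grip hit was the yellow one.

```bash
python3 - <<'E'
from h import *
np.set_printoptions(precision=4,suppress=True)
A,B=ray("wrist",(256.5,127),.008),ray("wrist",(256.5,212),.008)
print("plate",(A+B)/2,np.linalg.norm(A-B),np.arctan2(*(B-A)[1::-1]))
C=[ray("wrist",p,.01) for p in ((228,107),(287,108),(284,228),(229,227))]; print(np.mean(C,0))
C=[ray("wrist",p,.055) for p in ((243,155),(270,155),(270,197),(243,197))]; print("blocktop",np.mean(C,0))
R=ray("wrist",(288,271),.01);print("round",R); print(calibration("wrist")["pose"])
E
```

```text
plate [ 0.451  -0.2581  0.008 ] 0.12042781245615762 -0.16839941233005734
[ 0.4505 -0.2573  0.01  ]
blocktop [ 0.4481 -0.2574  0.055 ]
round [ 0.6137 -0.2361  0.01  ]
[[ 0.1665  0.9475  0.273   0.3802]
 [ 0.986  -0.1601 -0.0459 -0.2447]
 [ 0.0003  0.2769 -0.9609  0.3731]
 [ 0.      0.      0.      1.    ]]
```

```bash
python3 -m inch '[[-0.001,0,0.045,0,0,0,0],[0,0,0.045,0,0,0,0],[0,0,0.045,0,0,0,0],[0,0,0.043,0,0,0,0],[0,0,0.02,0,0,0,0]]' 50 && python3 -m inch '[[0,0,0.014,0,0,0,0],[0,0,0,0,0,0,0],[0,0,0,0,0,0,1],[0,0,0,0,0,0,1],[0,0,0,0,0,0,1]]' && python3 -m inch '[[0,0,0,0,0,0,1],[0,0,0,0,0,0,1],[0,0,0,0,0,0,1]]'
```

```text
clock: 3.85
position: [0.4499, -0.2553, 0.0303]
tool_rot: [3.141, -0.003, 2.976]
force: [0.3, 0.6, 0.6]
grip_width: 0.0851
finger_force: 0.0
clock: 4.35
position: [0.4516, -0.2573, 0.0204]
tool_rot: [-3.141, 0.002, 2.977]
force: [0.3, 0.0, -0.1]
grip_width: 0.044
finger_force: 0.0
clock: 4.65
position: [0.4515, -0.2575, 0.0204]
tool_rot: [-3.141, 0.002, 2.976]
force: [-2.0, 1.4, 13.3]
grip_width: 0.0337
finger_force: 49.9
```

```bash
python3 -m inch '[[0,0,-0.02,0,0,0,1],[0,0,-0.035,0,0,0,1],[0,0,-0.04,0,0,0,1],[0,0,-0.04,0,0,0,1],[0,0,-0.025,0,0,0,1]]' && python3 -m inch '[[-0.0044,0.0405,0,0,0,0,1],[-0.0044,0.0405,0,0,0,0,1],[-0.0044,0.0405,0,0,0,0,1],[-0.0044,0.0405,0,0,0,0,1],[-0.0044,0.0405,0,0,0,0,1]]' && python3 -m inch '[[-0.0044,0.0405,0,0,0,0,1],[-0.0044,0.0405,0,0,0,0,1],[-0.0044,0.0405,0,0,0,0,1],[-0.0044,0.0405,0,0,0,0,1],[-0.0044,0.0405,0,0,0,0,1]]' && python3 -m inch '[[-0.0044,0.0405,0,0,0,-0.139,1],[0,0,0,0,0,-0.139,1],[0,0,0,0,0,-0.139,1],[0,0,0,0,0,-0.138,1],[0,0,0,0,0,0,1]]'
python3 - <<'E'
from h import *
np.set_printoptions(precision=4,suppress=True)
s=telemetry.observe(); print(s["position"],s["tool_rot"],s["force"],s["moment"])
t=grab_frame("top"); save(cv2.resize(t[85:205,60:200],None,fx=5,fy=5,interpolation=cv2.INTER_CUBIC),"c.png")
E
```

```text
clock: 5.15
position: [0.4513, -0.2574, 0.1824]
tool_rot: [-3.141, 0.003, 2.976]
force: [-0.2, 0.2, -2.6]
grip_width: 0.0335
finger_force: 50.9
clock: 5.65
position: [0.506, -0.0593, 0.1797]
tool_rot: [3.141, 0.0, 2.976]
force: [0.7, 0.2, -2.3]
grip_width: 0.0336
finger_force: 50.9
clock: 6.15
position: [0.5609, 0.1369, 0.1797]
tool_rot: [3.141, 0.0, 2.977]
force: [0.3, -1.0, -2.3]
grip_width: 0.0335
finger_force: 50.9
clock: 6.65
position: [0.5717, 0.1742, 0.1795]
tool_rot: [3.141, 0.0, -2.749]
force: [-0.2, 0.7, -3.0]
grip_width: 0.0333
finger_force: 50.9
[0.5717 0.1742 0.1795] [ 3.1414  0.0001 -2.7491] [-0.1836  0.7485 -2.9675] [-0.0101 -0.0029 -0.0415]
```

View pics/c.png

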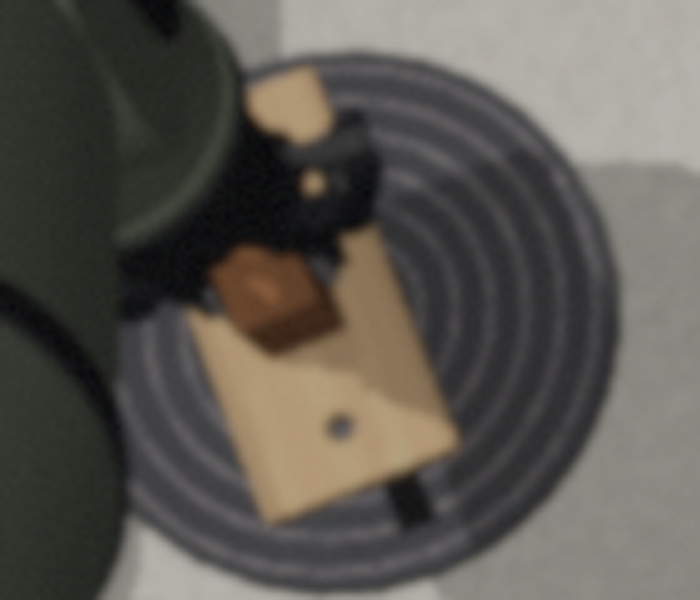

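The crop shows the plate over the head and lined up with the slot. Its near hole is at crop (340,426), which is (127.6,169.8) in the full picture, and its near corners are at (272,523) and (460,437).

```bash
python3 - <<'E'
from h import *
np.set_printoptions(precision=4,suppress=True)
f=lambda p:(60+p[0]/5-.4,85+p[1]/5-.4)
u=np.array([np.cos(.3925),np.sin(.3925),0]); v=np.array([-u[1],u[0],0])
H=ray("top",f((340,426)),.167); print("hole",H,"centre",H+.06*u)
a,b=[ray("top",f(p),.168) for p in ((272,523),(460,437))]; E=(a+b)/2
print("edge",np.linalg.norm(a-b),E,"centre",E+.085*u, np.arctan2(*(a-b)[1::-1])-np.pi/2)
A,B=ray("top",(116.6,123.4),.11),ray("top",(136.4,173.9),.11)
M=(A+B)/2
for C in (H+.06*u,E+.085*u): print("studs-centre along,across",(M-C)@u,(M-C)@v)
print("far stud vs", (A-M)@v,(B-H)@u,(B-H)@v)
T=telemetry.observe()["position"]; print("TCP->studs",(M-T)@u,(M-T)@v)
E
```

```text
hole [0.5148 0.1501 0.167 ] centre [0.5702 0.1731 0.167 ]
edge 0.0802089932243999 [0.4929 0.1385 0.168 ] centre [0.5714 0.1711 0.168 ] 0.4368627383104604
studs-centre along,across 0.002119456775024597 -0.003145461460851684
studs-centre along,across 0.0018003162382481898 -0.0008312760512991307
far stud vs 0.0005648158174307707 0.002286038811138799 -0.003710277278282508
TCP->studs 0.0003248718460786248 -0.003544080370954109
```

```bash
python3 -m inch '[[0.002,-0.0023,0.015,0,0,0,1],[0,0,0.015,0,0,0,1],[0,0,0.009,0,0,0,1],[0,0,0,0,0,0,1],[0,0,0,0,0,0,1]]'
python3 - <<'E'
from h import *
s=telemetry.observe(); print(s["position"],s["tool_rot"],s["force"],s["moment"])
t=grab_frame("side"); a=cv2.resize(t[85:165,160:260],None,fx=5,fy=5,interpolation=cv2.INTER_CUBIC)
w=grab_frame("wrist"); save(w,"wfull.png"); b=cv2.resize(w,(500,375))[:200]
save(np.vstack([a,b]),"d.png")
E
```

```text
clock: 7.2
position: [0.571, 0.1716, 0.1407]
tool_rot: [-3.141, 0.0, -2.753]
force: [0.5, 0.9, -1.2]
grip_width: 0.0336
finger_force: 50.9
[0.57096667 0.17158869 0.1406508 ] [-3.14148044e+00  1.27578724e-04 -2.75280939e+00] [ 0.45240958  0.88321269 -1.23618823] [ 0.02656701 -0.01603715  0.0378063 ]
```

View pics/d.png

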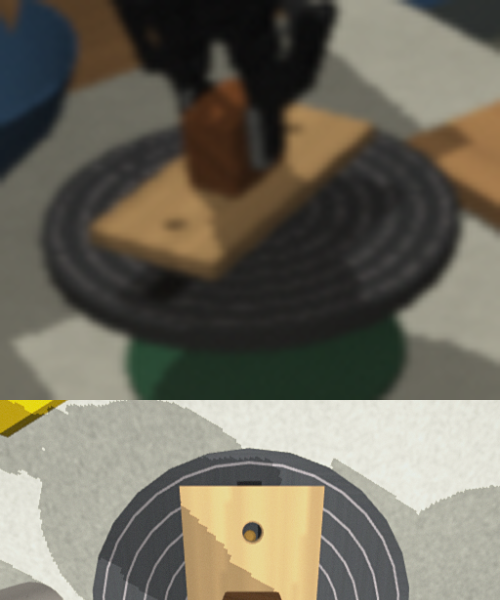

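The side crop shows the plate just above the head. In the wrist crop the brass stud tip shows through the near hole (252,532), slightly low and left of its centre.

```bash
python3 - <<'E'
from h import *
w=cv2.imread("pics/wfull.png")[:,:,::-1]
save(cv2.resize(w[75:160,215:305],None,fx=7,fy=7,interpolation=cv2.INTER_CUBIC),"e.png")
E
```

```text
(no output)
```

View pics/e.png

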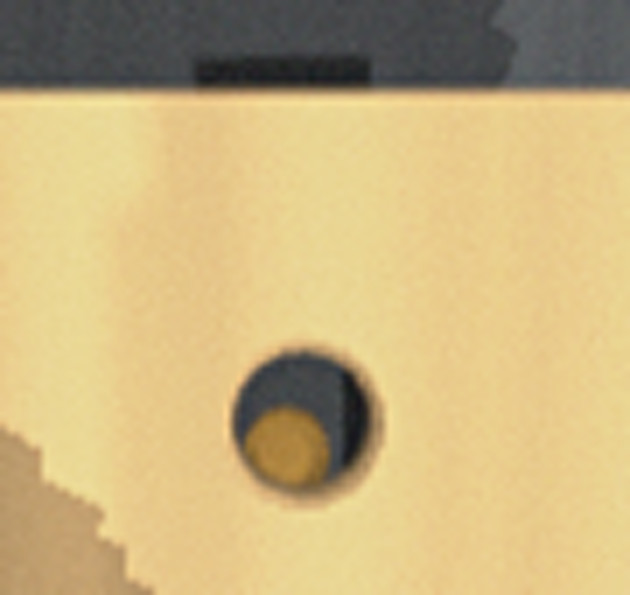

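The enlarged crop shows the hole rim centred at about (304,423) and the stud tip at about (288,448).

```bash
python3 - <<'E'
from h import *
np.set_printoptions(precision=4,suppress=True)
f=lambda p:(215+p[0]/7-.43,75+p[1]/7-.43)
y=telemetry.observe()["tool_rot"][2]+np.pi
u=np.array([np.cos(y),np.sin(y),0]); v=np.array([-u[1],u[0],0]);T=telemetry.observe()["position"]
H=ray("wrist",f((304,423)),T[2]-.0104); S=ray("wrist",f((288,448)),.112)
print(y,H,S,"stud-hole along,across",(S-H)@u,(S-H)@v,"hole rel TCP",(H-T)@u,(H-T)@v)
L=ray("wrist",f((195,72)),.1);R=ray("wrist",f((370,72)),.1);print("slot end across vs hole",((L+R)/2-H)@v,(S-T)@v)
E
```

```text
0.389412118245946 [0.514  0.1485 0.1306] [0.5176 0.1485 0.112 ] stud-hole along,across 0.0033521547907073707 -0.0014262763406480052 hole rel TCP -0.061706690785030154 0.0002755911139219377
slot end across vs hole -0.001958353579323016 -0.0011506852267260653
```

```bash
python3 -m inch '[[0,-0.0013,0.004,0,0,0,1],[0,0,0.002,0,0,0,1],[0,0,0,0,0,0,1]]'; python3 -m inch '[[0,0,0.001,0,0,0,1],[0,0,0,0,0,0,1]]'; python3 -m inch '[[0,0,0.001,0,0,0,1],[0,0,0,0,0,0,1]]'
```

```text
clock: 7.6
position: [0.5712, 0.1702, 0.134]
tool_rot: [3.142, -0.0, -2.752]
force: [-0.3, 0.1, -2.6]
grip_width: 0.0333
finger_force: 50.9
clock: 7.8
position: [0.5713, 0.1703, 0.1332]
tool_rot: [-3.142, -0.0, -2.751]
force: [-0.1, -0.6, -1.3]
grip_width: 0.0333
finger_force: 50.9
clock: 8.0
position: [0.5714, 0.1704, 0.1323]
tool_rot: [-3.142, 0.0, -2.751]
force: [-0.4, 0.7, -1.1]
grip_width: 0.0339
finger_force: 51.2
```

```bash
python3 -m inch '[[0,0,0.0005,0,0,0,1],[0,0,0,0,0,0,1]]'; python3 -m inch '[[0,0,0.0005,0,0,0,1],[0,0,0,0,0,0,1]]'
```

```text
clock: 8.2
position: [0.5714, 0.1704, 0.132]
tool_rot: [-3.142, 0.0, -2.751]
force: [0.1, 0.0, 3.7]
grip_width: 0.0333
finger_force: 51.6
clock: 8.4
position: [0.5715, 0.1703, 0.1317]
tool_rot: [-3.142, 0.001, -2.752]
force: [-1.9, -0.7, 7.3]
grip_width: 0.0337
finger_force: 52.4
```

In contact on the studs with about 9 N. Next I slide along the slot.

```bash
python3 -m inch '[[-0.001,0,0,0,0,0,1],[0,0,0,0,0,0,1]]'; python3 -m inch '[[-0.001,0,0,0,0,0,1],[0,0,0,0,0,0,1]]'; python3 -m inch '[[-0.0007,0,0,0,0,0,1],[0,0,0,0,0,0,1]]'
```

```text
clock: 8.6
position: [0.572, 0.1706, 0.1316]
tool_rot: [-3.142, -0.001, -2.751]
force: [-4.0, -1.4, 6.6]
grip_width: 0.0332
finger_force: 52.3
clock: 8.8
position: [0.5733, 0.1711, 0.1312]
tool_rot: [3.142, 0.0, -2.751]
force: [0.6, -0.2, -1.9]
grip_width: 0.0334
finger_force: 51.0
clock: 9.0
position: [0.5738, 0.1713, 0.1311]
tool_rot: [-3.142, -0.0, -2.751]
force: [0.3, -0.3, -3.3]
grip_width: 0.0336
finger_force: 50.9
```

The force vanished, so the holes are over the studs. I lower gently.

```bash
python3 -m inch '[[0,0,0.001,0,0,0,1],[0,0,0.001,0,0,0,1],[0,0,0,0,0,0,1]]'; python3 -m inch '[[0,0,0.001,0,0,0,1],[0,0,0.001,0,0,0,1],[0,0,0,0,0,0,1]]'
```

```text
clock: 9.3
position: [0.5738, 0.1714, 0.1291]
tool_rot: [3.142, -0.0, -2.751]
force: [-0.7, 1.1, -2.3]
grip_width: 0.0336
finger_force: 50.9
clock: 9.6
position: [0.5738, 0.1714, 0.1272]
tool_rot: [3.142, 0.0, -2.751]
force: [0.7, 1.9, -1.5]
grip_width: 0.0333
finger_force: 50.9
```

```bash
python3 -m inch '[[0,0,0.001,0,0,0,1],[0,0,0.001,0,0,0,1],[0,0,0.001,0,0,0,1],[0,0,0.001,0,0,0,1],[0,0,0,0,0,0,1]]'; python3 -m inch '[[0,0,0.001,0,0,0,1],[0,0,0.001,0,0,0,1],[0,0,0,0,0,0,1]]';  python3 -m inch '[[0,0,0.0006,0,0,0,1],[0,0,0,0,0,0,1]]'
```

```text
clock: 10.1
position: [0.5739, 0.1714, 0.1232]
tool_rot: [3.142, 0.0, -2.751]
force: [1.3, 1.7, -2.0]
grip_width: 0.0338
finger_force: 51.0
clock: 10.4
position: [0.5739, 0.1714, 0.1212]
tool_rot: [3.142, 0.0, -2.751]
force: [2.0, 1.3, -2.7]
grip_width: 0.0331
finger_force: 51.0
clock: 10.6
position: [0.5739, 0.1714, 0.1207]
tool_rot: [3.142, 0.0, -2.751]
force: [1.3, 1.8, -2.4]
grip_width: 0.0335
finger_force: 51.0
```

```bash
python3 -m inch '[[0,0,0.0006,0,0,0,1],[0,0,0,0,0,0,1]]'; python3 -m inch '[[0,0,0,0,0,0,0.5],[0,0,0,0,0,0,0.3],[0,0,0,0,0,0,0],[0,0,0,0,0,0,0],[0,0,0,0,0,0,0]]' ; python3 -m inch '[[0,0,0,0,0,0,0],[0,0,-0.01,0,0,0,0],[0,0,-0.03,0,0,0,0],[0,0,-0.04,0,0,0,0],[0,0,-0.04,0,0,0,0]]'
python3 -m inch '[[0,0,-0.03,0,0,0,0],[0,0,0,0,0,0,0],[0,0,0,0,0,0,0]]'
python3 - <<'E'
from h import *
w=grab_frame("wrist"); t=grab_frame("side")
a=cv2.resize(t[85:165,160:260],(512,410),interpolation=cv2.INTER_CUBIC)
save(cv2.resize(np.hstack([w,cv2.resize(a,(480,384))]),(800,310)),"f.png")
for d in landmark_of("head_top","wrist")[:1]+landmark_of("plate_grip","wrist")[:2]: print(d)
E
```

```text
clock: 10.8
position: [0.5739, 0.1714, 0.1204]
tool_rot: [3.142, 0.0, -2.751]
force: [-1.1, 1.6, 4.2]
grip_width: 0.0334
finger_force: 51.7
clock: 11.3
position: [0.5738, 0.1713, 0.1201]
tool_rot: [-3.142, -0.0, -2.751]
force: [-0.1, 0.2, -0.1]
grip_width: 0.0856
finger_force: 0.0
clock: 11.8
position: [0.5735, 0.1712, 0.2422]
tool_rot: [-3.142, -0.0, -2.751]
force: [1.0, 0.3, 0.1]
grip_width: 0.0857
finger_force: 0.0
clock: 12.1
position: [0.5739, 0.1714, 0.2709]
tool_rot: [-3.142, 0.001, -2.751]
force: [0.0, 0.5, -0.9]
grip_width: 0.0855
finger_force: 0.0
{'xy': [256.9, 185.1], 'score': 0.81}
```

View pics/f.png

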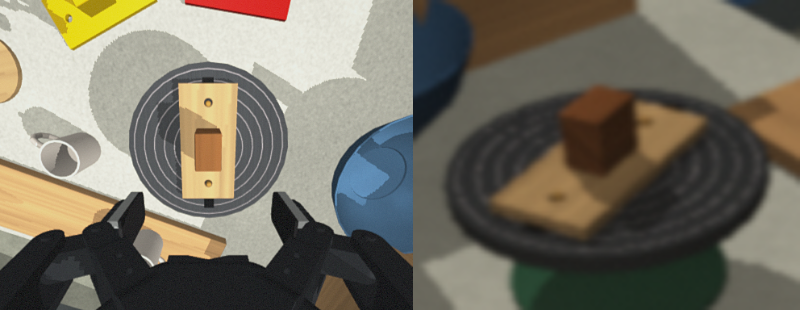

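The plate lies flat along the slot with brass in both holes (wrist view at (208,103) and (208,184)), and the gripper is clear and open.

```bash
python3 -c "
from workcell import bot; print(bot.job_done())"
```

```text
the job is handed in; nothing more can be done
None
```

The plywood plate is on the wheel's head with both studs in its holes, let go and handed in at about 12 s. Contact with the wheel stayed light, about 10 N by the readings, and I did not touch the round plate, mug or jar.

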